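Offer a hinge leaf up to its jamb and hold it for the pin

TASK

Draw the hinge pin out of the hinge on the jamb block and lay it gently on the bench. Then pick up the loose hinge leaf whose single knuckle fits between the two on the jamb, lower that knuckle into the gap so that the pin holes line up and the leaf lies level like a hinge opened flat, and finish while still holding it there in the gripper, lined up well enough for the pin to slide through and without leaning on the jamb. Leave the other leaf and the other things on the bench where they are.

Things in the scene. Friction and masses are not known exactly. Their poses are not given: they have to be found in the camera images.
- jamb: Wood block with hinge leaf on top, fixed. Origin: bench surface under the middle of the hinge axis, which runs along y at z 97. Block x 18 to 78, y -40 to 40, z 0 to 95 mm, low foot to x 100; leaf plate top z 99. Two knuckles (26 mm tubes, bore 12) at y -35 to -15 and 15 to 35, clear of the block's -x face; gap open above, below and to -x. Loose leaf belongs on the -x side, towards the robot.
- jamb_eye (a point): Point on the hinge axis midway between the jamb's two knuckles, 97 mm above the bench; axes as jamb (y along the hinge axis, z up).
- hinge_pin: Steel pin 8 mm thick, 60 g, dark square wooden head 20 x 20 mm, 40 long (y). Origin: middle of the head; shaft towards -y, tip 117 mm away. Starts loose in both jamb knuckles, level along the jamb's y, head on its +y side, origin 75 mm from jamb_eye and 2 mm below the axis. Free once pulled 80 mm along jamb +y. Lying on the bench its origin is about 10 mm up.
- leaf_one: The leaf to use: wood batten 110 (x) x 48 (y) x 30 (z) mm, aluminium hinge leaf on top (plate top z 34) with ONE knuckle (26 mm tube, bore 12, 22 mm long) in the middle beyond the +x end. Origin: middle of the batten's underside, z up. Batten x -55 to 55; knuckle axis along y at x 73, z 32. About 0.2 kg, balance point near x 13. Starts flat on the bench.
- leaf_one_eye (a point): Middle of the single knuckle's bore of leaf_one (73, 0, 32 mm in its frame); y along the bore. It must meet jamb_eye, with leaf_one's x axis pointing the same way as the jamb's x axis.
- leaf_two: The leaf not to use: same batten and frame as leaf_one, but with TWO 13 mm knuckles at y -24 to -11 and 11 to 24 mm, which do not fit the jamb. The two leaves may have changed places. Leave alone.
- wax_tin: Round tin, 78 mm across, 31 mm high, origin at the middle of its underside. Bystander.
- chuck_key: Steel T-shaped key 70 x 82 x 21 mm lying on the bench, origin at the middle of its underside. Bystander.
- masking_tape: Roll of tape lying flat, 102 mm across, 25 mm high, origin at the middle of its underside. Bystander.

How it is judged (in metres and radians):
On the way, in this order (a step that is already met when the one before it is completed fails the run):
1. the hinge pin is out of the jamb and lies released on the bench (height (world z) of hinge_pin below 0.025 m and angle between hinge_pin's own y axis and vertical above 1.3 rad and contact force between the fingers and hinge_pin below 0.1 N and linear speed of hinge_pin below 0.05 m/s), for 0.2 s.
2. the one-knuckle leaf is lifted off the bench in the gripper (height (world z) of leaf_one above 0.03 m and contact force between the fingers and leaf_one above 1 N), for 0.2 s.
At the end, for the whole second after the job is handed in: Leaf held still in the gripper off the bench, knuckle within 4 mm of the gap's middle each way, bore within 0.1 rad of the hinge axis, level within 0.2 rad, under 1.2 N on the jamb; pin lying released on the bench; other leaf, tin, key and tape within 30 mm of their starts (height (world z) of hinge_pin below 0.025 m and angle between hinge_pin's own y axis and vertical above 1.3 rad and contact force between the fingers and hinge_pin below 0.1 N and contact force between the fingers and leaf_one above 1 N and height (world z) of leaf_one above 0.05 m and contact force between leaf_one and jamb below 1.2 N and x of leaf_one_eye in the frame of jamb_eye between -0.004 and 0.004 m and y of leaf_one_eye in the frame of jamb_eye between -0.004 and 0.004 m and z of leaf_one_eye in the frame of jamb_eye between -0.004 and 0.004 m and angle between the y axis of leaf_one and the y axis of jamb, either way round below 0.1 rad and angle between leaf_one's own z axis and vertical below 0.2 rad and x of leaf_one in the frame of jamb below -0.05 m and linear speed of leaf_one below 0.02 m/s and distance of each of leaf_two, wax_tin, chuck_key, masking_tape from where it was at the start of the episode below 0.03 m); the arm keeps its last pose, push and grip.
It fails at once if the pin is dropped or flung (falls faster than 0.8 m/s out of the gripper) (linear speed of hinge_pin above 0.8 m/s and contact force between the fingers and hinge_pin below 0.1 N).
It fails at once if the two-knuckle leaf is moved by more than 30 mm (distance of leaf_two from where it was at the start of the episode above 0.03 m).
It fails at once if the wax tin is moved by more than 30 mm (distance of wax_tin from where it was at the start of the episode above 0.03 m).
It fails at once if the chuck key is moved by more than 30 mm (distance of chuck_key from where it was at the start of the episode above 0.03 m).
It fails at once if the masking tape is moved by more than 30 mm (distance of masking_tape from where it was at the start of the episode above 0.03 m).
It also fails if it takes over 58 s, if anything falls off the work surface, if the arm or the gripper's body presses on something with over 40 N, if the wrist force passes 120 N, or if a joint passes its speed limit or range.

ROBOT

A 6-joint arm with a two-finger parallel gripper is mounted at the origin on a cart in front of the work surface, level with it; the furniture and walls round the work are solid. World frame = base frame: x ahead of the robot, y to its left, z up, the work surface at z = 0. Lengths are in mm, angles in rad, forces in N, time in s.
With the tool pointing down it reaches from about 350 to 775 mm from the base axis. Payload 7.3 kg.
Tool frame: the origin (TCP) lies between the finger pads; the fingertips stand bot.tip_extent ahead of it and the grasp point (between the pads) lies 6 mm ahead of it (bot.tip_extent is the distance from the TCP to the fingertips, in mm); x points along the fingers, y is the direction in which the jaws open and shut, and the axes are right-handed (so a half turn about x gives the same grasp; the last joint's range is limited). The gripper opens to 92 mm and grips with 3 to 60 N. Pads are 19 mm wide; open, the fingers measure 130 mm over their backs; the gripper's body (75 mm by 190 mm) begins 47 mm behind the grasp point.
Start: joints at [1.189, 0.342, 1.524, -0, 1.275, -0.146], TCP at [122.634, 510.493, 251.741] pointing down, gripper open.
Joint ranges: [-2.53, 2.53], [-0.77, 2.02], [0.04, 2.7], [-1, 4.14], [0.28, 2.66], [-3.11, 3.11]. Speed limits (rad/s): [2.57, 2.57, 3.14, 3.14, 3.14, 3.14].

INTERFACE

Orientations are given as [roll, pitch, yaw] about the fixed x, y, z axes, in that order (R = Rz(yaw) Ry(pitch) Rx(roll)).
In Python, from plant import bot, capture, workorder gives the robot as it stands. The module is installed in compiled form; this text tells all that it offers.
- The arm moves only by the shell command python3 -m crank 'ROWS'. ROWS is JSON, a list of rows, each an object with "linear": the shift along the tool's x, y, z in cm, a list of three; "delta_rot": the turn, a rotation vector about the tool's x, y, z in degrees, a list of three; "fingers": the opening, from 0 (shut) to 1 (fully open). In form: [{"linear": [x, y, z], "delta_rot": [wx, wy, wz], "fingers": fingers}, ...]. A call has exactly 5 rows; each row shifts and turns the commanded pose from where the row before left it, along the tool's axes as they then stand; what a row does not reach is not made up. A row lasts 1/10 s, in which the tool goes at most 50 mm and 8.59 degrees, less where a joint would pass 70% of its speed; a pose out of reach is approached as far as the arm can. A call with a gripper value outside its range is refused whole. The fingers move at their own pace and stop on an object; the grip force is fixed at half the most. Time passes only in rows, so rows that do not move let the fingers close, or fill a call up. It gives the time, the measured TCP pose, the force and the opening at its end, in the units of the state.
- bot.get_obs(): the state, without advancing time (a new reading comes with each control period).
- capture(name): name is "scene" or "top" or "wrist"; returns a dict with "image" (420x560x3 uint8, blue, green, red), "mtx" (3x3 intrinsics, pixels), "pose" (4x4, takes a point from camera to world coordinates). Camera axes: x right, y down, z forward; pixel columns grow to the right and rows downward; lengths in mm; the calibration is good to about 2 mm. A picture is of the moment at which its call begins. There is no depth.
- workorder.close_job(): hands the job in, once; it reports no verdict.
The state is a dict: "time": time; "joint_positions": joint angles; "dq": joint speeds; "tau": joint torques, N m; "tool_pos": TCP position; "tcp_rot": TCP orientation; "contact_force": force on the tool from outside, world axes, zero at the start; "moment": the same for the moment, N m; "grip_width": finger opening in mm.
Only numpy, scipy, OpenCV 4.12 (cv2) and the standard library are available. Lean on these libraries where they do the work, as an engineer would, in place of code of your own. Each camera call takes 0.05 s, during which the arm holds its last target. There are 200 camera calls.

## Working session

There is one attempt and no reset: what is moved stays moved. The work goes in short steps, Python scripts to look and compute and a shell command to move; the robot and the scene stay as the last step left them, time stands still between calls to the robot, and variables do not carry over. Pictures are saved under pics/ and viewed, on a budget of 10 in all, crops included, one or two more only if the job needs it, and the job is handed in when it is done.

```bash
mkdir -p pics; python3 - <<'E'
from plant import bot,capture
import cv2,numpy as np
print(bot.get_obs(), bot.tip_extent)
for n in("top","scene"):
    c=capture(n); cv2.imwrite(f"pics/{n}0.png",c["image"]); print(n,c["mtx"].round(1).tolist(),c["pose"].round(3).tolist())
    np.savez(f"{n}0.npz",**c)
E
```

```text
{'time': 0.0, 'joint_positions': array([ 1.18898437e+00,  3.42780965e-01,  1.52499386e+00,  1.45821480e-05,
        1.27539674e+00, -1.45983476e-01]), 'dq': array([ 0.00072165,  0.0005921 , -0.00010099, -0.00127586,  0.00103424,
        0.00013606]), 'tau': array([-1.03704246e-03, -4.31245708e+01, -2.44220906e+01,  7.17262086e-02,
        5.59456449e-02, -1.23304726e-04]), 'tool_pos': array([122.49724637, 510.14258387, 251.02278453]), 'tcp_rot': array([-1.72561085,  1.56921735, -1.96144358]), 'contact_force': array([0.18128593, 0.29831687, 0.64977146]), 'moment': array([ 0.01789086,  0.02038962, -0.03075079]), 'grip_width': 91.90044233243128} 25.0
top [[507.8, 0.0, 274.2], [0.0, 507.8, 194.8], [0.0, 0.0, 1.0]] [[-0.034, -0.975, 0.221, 275.698], [-0.999, 0.033, -0.01, -8.318], [0.002, -0.221, -0.975, 1320.006], [0.0, 0.0, 0.0, 1.0]]
scene [[466.0, 0.0, 282.6], [0.0, 466.0, 211.9], [0.0, 0.0, 1.0]] [[0.663, -0.382, 0.644, -97.133], [-0.748, -0.318, 0.582, -581.896], [-0.017, -0.868, -0.497, 559.296], [0.0, 0.0, 0.0, 1.0]]
```

View pics/top0.png

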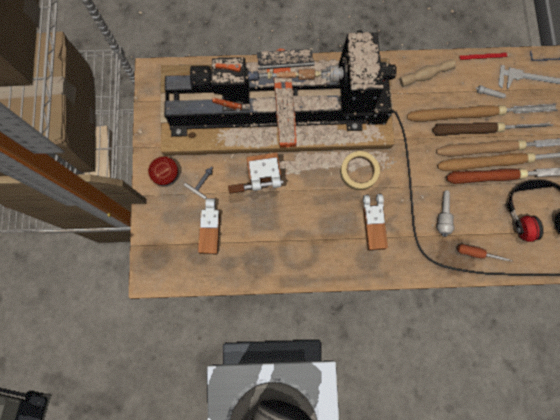

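View pics/scene0.png

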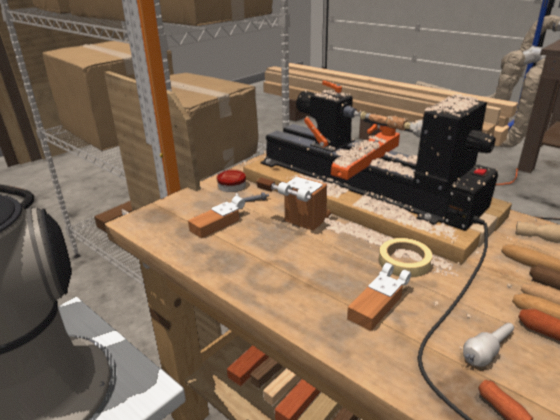

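Top view: the jamb is at about (265,170) with the pin head at (237,188) on its left (+y). One leaf is at (208,227), the other at (375,222), which looks two-knuckled. The tin is at (163,170), the key at (200,183) and the tape at (361,170). I'll enlarge this to confirm the leaves.

```bash
python3 - <<'E'
import cv2,numpy as np
a=cv2.imread("pics/top0.png")
l=cv2.resize(a[145:260,140:300],None,fx=5,fy=5,interpolation=cv2.INTER_CUBIC)
cv2.imwrite("pics/crop0.png",l)
E
cat > h.py <<'E'
import numpy as np,cv2
def ray(c,u,v,z):
    K,P=c["mtx"],c["pose"]
    d=P[:3,:3]@np.linalg.solve(K,[u,v,1]); o=P[:3,3]
    return o+d*(z-o[2])/d[2]
def proj(c,p):
    q=c["pose"][:3,:3].T@(np.array(p,float)-c["pose"][:3,3]); q=c["mtx"]@q; return q[:2]/q[2]
E
```

```text
(no output)
```

View pics/crop0.png

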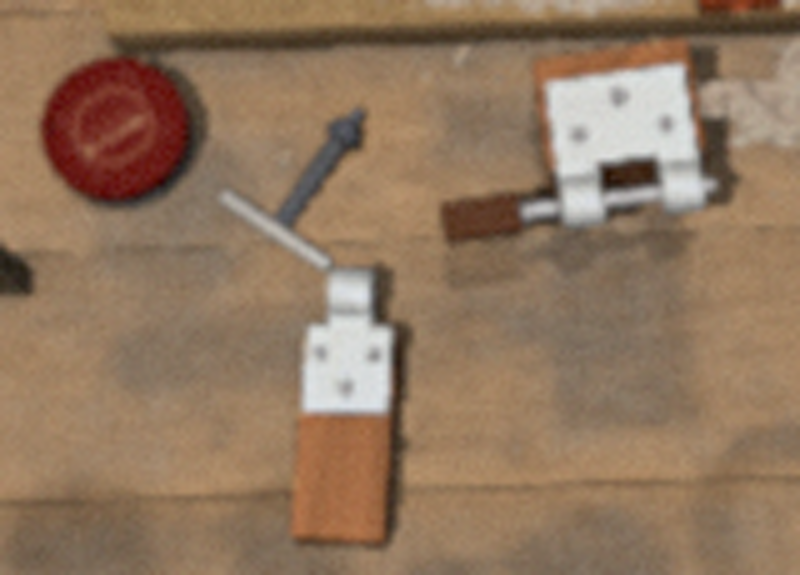

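The crop shows that the left leaf has a single knuckle at crop (350,290), so it's leaf_one. Its knuckle nearly touches the key's bar end at (328,265).

```bash
python3 - <<'E'
import numpy as np
from h import *
c=np.load("top0.npz")
f=lambda u,v,z:ray(c,140+(u-2)/5,145+(v-2)/5,z).round(1)
for n,u,v,z in [("headc",482,217,105),("head R",520,212,105),("head L",443,220,105),("kL",582,198,110),("kR",684,184,110),("tip",716,186,95),
 ("leaf rearL",293,538,30),("rearR",387,542,30),("plate fL",308,325,34),("fR",393,325,34),("kn",350,292,45),("keybar",328,265,18),("keybar2",222,194,18),("tin",115,130,31),
 ("jamb back L",545,70,99),("back R",690,62,99),("blk back L",535,60,95),("blk back R",687,40,95)]: print(n,f(u,v,z))
from plant import bot
from scipy.spatial.transform import Rotation as R
print(R.from_euler("xyz",bot.get_obs()["tcp_rot"]).as_matrix().round(3))
E
```

```text
headc [571.3  72.7 105. ]
head R [573.2  54.  105. ]
head L [570.4  91.9 105. ]
kL [578.   23.2 110. ]
kR [583.4 -27.1 110. ]
tip [585.7 -43.2  95. ]
leaf rearL [425.2 176.6  30. ]
rearR [421.5 128.9  30. ]
plate fL [534.3 168.2  34. ]
fR [532.8 124.4  34. ]
kn [548.6 145.1  45. ]
keybar [569.3 159.8  18. ]
keybar2 [609.6 215.6  18. ]
tin [642.9 269.7  31. ]
jamb back L [647.5  40.2  99. ]
back R [649.2 -32.5  99. ]
blk back L [654.1  45.3  95. ]
blk back R [662.  -31.5  95. ]
[[-0.     0.234  0.972]
 [-0.001  0.972 -0.234]
 [-1.    -0.001 -0.   ]]
```

```bash
R='{"linear":[0,0,0],"delta_rot":[7.04,0,0],"fingers":1}'; 
python3 -m crank '[{"linear":[0,0,0],"delta_rot":[7.04,0,0],"fingers":1},{"linear":[0,0,0],"delta_rot":[7.04,0,0],"fingers":1},{"linear":[0,0,0],"delta_rot":[7.04,0,0],"fingers":1},{"linear":[0,0,0],"delta_rot":[7.04,0,0],"fingers":1},{"linear":[0,0,0],"delta_rot":[7.04,0,0],"fingers":1}]'
python3 -m crank '[{"linear":[0,0,0],"delta_rot":[7.04,0,0],"fingers":1},{"linear":[0,0,0],"delta_rot":[7.04,0,0],"fingers":1},{"linear":[0,0,0],"delta_rot":[7.04,0,0],"fingers":1},{"linear":[0,0,0],"delta_rot":[7.04,0,0],"fingers":1},{"linear":[0,0,0],"delta_rot":[7.04,0,0],"fingers":1}]'
python3 -m crank '[{"linear":[0,2.67,3.2],"delta_rot":[0,0,0],"fingers":1},{"linear":[0,2.67,3.2],"delta_rot":[0,0,0],"fingers":1},{"linear":[0,2.67,3.2],"delta_rot":[0,0,0],"fingers":1},{"linear":[0,2.67,3.2],"delta_rot":[0,0,0],"fingers":1},{"linear":[0,2.67,3.2],"delta_rot":[0,0,0],"fingers":1}]'
```

```text
time: 0.6
tool_pos: [122.5, 510.3, 251.3]
tcp_rot: [-1.118, 1.57, -1.974]
contact_force: [0.7, -0.5, 0.2]
grip_width: 91.6
time: 1.1
tool_pos: [122.5, 510.3, 251.3]
tcp_rot: [-0.534, 1.57, -2.003]
contact_force: [0.3, -0.6, -0.1]
grip_width: 91.8
time: 1.6
tool_pos: [273.1, 364.2, 251.5]
tcp_rot: [-0.939, 1.57, -2.403]
contact_force: [0.5, 0.2, 0.2]
grip_width: 91.7
```

```bash

python3 -m crank '[{"linear":[0,2.67,3.2],"delta_rot":[0,0,0],"fingers":1},{"linear":[0,2.67,3.2],"delta_rot":[0,0,0],"fingers":1},{"linear":[0,2.67,3.2],"delta_rot":[0,0,0],"fingers":1},{"linear":[0,2.67,3.2],"delta_rot":[0,0,0],"fingers":1},{"linear":[0,2.67,3.2],"delta_rot":[0,0,0],"fingers":1}]'
python3 -m crank '[{"linear":[0,2.67,3.2],"delta_rot":[0,0,0],"fingers":1},{"linear":[0,2.67,3.2],"delta_rot":[0,0,0],"fingers":1},{"linear":[0,2.67,3.2],"delta_rot":[0,0,0],"fingers":1},{"linear":[0,2.67,3.2],"delta_rot":[0,0,0],"fingers":1},{"linear":[0,2.67,3.2],"delta_rot":[0,0,0],"fingers":1}]'
python3 - <<'E'
from plant import bot,capture
import cv2,numpy as np
from scipy.spatial.transform import Rotation as R
c=capture("wrist"); cv2.imwrite("pics/w1.png",c["image"]); np.savez("w1.npz",**c)
o=bot.get_obs();print(o["joint_positions"],o["tool_pos"],R.from_euler("xyz",o["tcp_rot"]).as_matrix().round(3),c["pose"].round(3))
E
```

```text
time: 2.1
tool_pos: [422.9, 219.2, 251.5]
tcp_rot: [-1.763, 1.57, 3.055]
contact_force: [0.5, 0.1, -0.2]
grip_width: 92.0
time: 2.6
tool_pos: [572.7, 74.3, 251.3]
tcp_rot: [-1.899, 1.57, 2.92]
contact_force: [0.6, 0.5, -0.0]
grip_width: 92.1
[-0.01042879  0.44462856  1.36795667 -0.00273267  1.3267838  -0.11248412] [576.56127397  69.61389254 250.76443362] [[ 0.002  0.995  0.103]
 [-0.003  0.103 -0.995]
 [-1.     0.002  0.003]] [[ 9.94000e-01  1.04000e-01  2.50000e-02  5.64391e+02]
 [ 1.07000e-01 -9.64000e-01 -2.42000e-01  1.38507e+02]
 [-1.00000e-03  2.44000e-01 -9.70000e-01  3.83548e+02]
 [ 0.00000e+00  0.00000e+00  0.00000e+00  1.00000e+00]]
```

View pics/w1.png

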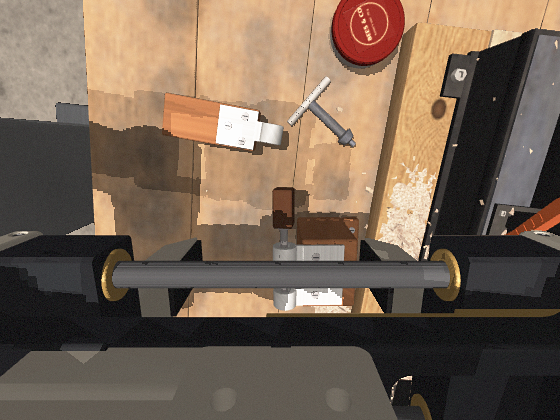

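Wrist view: the pin head is at about (284,205), the left knuckle at (284,258), the leaf batten and plate run from (165,112) to (258,130), and its knuckle is at (270,134). The key bar's end is at (291,122).

```bash
python3 - <<'E'
import numpy as np,cv2
from h import *
c=np.load("w1.npz")
im=c["image"]
# dark head mask
h=cv2.cvtColor(im,cv2.COLOR_BGR2HSV)
roi=np.zeros(h.shape[:2],np.uint8); roi[170:235,262:305]=255
m=((h[...,2]<105)&(h[...,1]>90)).astype(np.uint8)*255&roi
k=max(cv2.findContours(m,0,2)[0],key=cv2.contourArea); print("head",cv2.minAreaRect(k),cv2.boundingRect(k))
# projection of predicted pose for check
for p in [(572.7,72.6,105),(570.6,92.5,105),(574.8,52.7,105),(580.5-2.5,-2+25,110)]: print(p,proj(c,p).round(1))
b=cv2.cvtColor(im,cv2.COLOR_BGR2GRAY)
z=np.vstack([cv2.resize(im[80:320,150:310],None,fx=3.7,fy=2.5,interpolation=2)])
cv2.imwrite("pics/w1c.png",z[:600,:800])
E
```

```text
head ((288.0, 207.5), (41.0, 32.0), 90.0) (272, 187, 33, 42)
(572.7, 72.6, 105) [282.1 209. ]
(570.6, 92.5, 105) [282.1 189. ]
(574.8, 52.7, 105) [282.  228.4]
(578.0, 23, 110) [282.  258.1]
```

View pics/w1c.png

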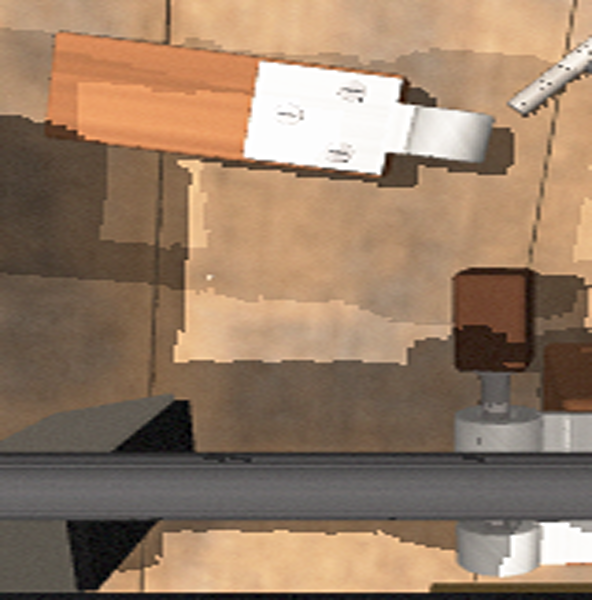

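```bash

python3 -m crank '[{"linear":[2.4,-0.05,-0.1],"delta_rot":[0,0,0],"fingers":1},{"linear":[2.4,-0.05,-0.1],"delta_rot":[0,0,0],"fingers":1},{"linear":[2.4,-0.05,-0.1],"delta_rot":[0,0,0],"fingers":1},{"linear":[1.5,-0.05,-0.1],"delta_rot":[0,0,0],"fingers":1},{"linear":[0,0,0],"delta_rot":[0,0,0],"fingers":1}]'
python3 - <<'E'
from plant import bot
from scipy.spatial.transform import Rotation as R
o=bot.get_obs();print(o["tool_pos"],R.from_euler("xyz",o["tcp_rot"]).as_matrix().round(4))
E
```

```text
time: 3.15
tool_pos: [567.7, 79.6, 162.1]
tcp_rot: [-1.685, 1.565, 3.134]
contact_force: [-0.0, 0.1, -1.1]
grip_width: 91.8
[567.67382731  79.6134735  162.10598076] [[-5.600e-03  9.943e-01  1.062e-01]
 [ 0.000e+00  1.062e-01 -9.943e-01]
 [-1.000e+00 -5.600e-03 -6.000e-04]]
```

```bash

python3 -m crank '[{"linear":[0.5,0.2,0.2],"delta_rot":[0,0,0],"fingers":1},{"linear":[1,0.2,0.2],"delta_rot":[0,0,0],"fingers":1},{"linear":[1,0.1,0.2],"delta_rot":[0,0,0],"fingers":1},{"linear":[0,0,0],"delta_rot":[0,0,0],"fingers":1},{"linear":[0,0,0],"delta_rot":[0,0,0],"fingers":1}]'
python3 -m crank '[{"linear":[0,0,0],"delta_rot":[0,0,0],"fingers":1},{"linear":[0,0,0],"delta_rot":[0,0,0],"fingers":1},{"linear":[0,0,0],"delta_rot":[0,0,0],"fingers":1},{"linear":[0,0,0],"delta_rot":[0,0,0],"fingers":1},{"linear":[0,0,0],"delta_rot":[0,0,0],"fingers":1}]'

```

```text
time: 3.65
tool_pos: [574.9, 73.9, 139.5]
tcp_rot: [-1.879, 1.57, 2.94]
contact_force: [-0.4, 0.4, 0.4]
grip_width: 91.7
time: 4.15
tool_pos: [575.0, 74.1, 139.8]
tcp_rot: [1.754, 1.571, 0.289]
contact_force: [0.2, 0.4, 0.9]
grip_width: 91.6
```

```bash

python3 -m crank '[{"linear":[0.75,-0.13,0],"delta_rot":[0,0,0],"fingers":1},{"linear":[1,0,0],"delta_rot":[0,0,0],"fingers":1},{"linear":[1,0,0],"delta_rot":[0,0,0],"fingers":1},{"linear":[0,0,0],"delta_rot":[0,0,0],"fingers":0.6},{"linear":[0,0,0],"delta_rot":[0,0,0],"fingers":0.4}]'
python3 -m crank '[{"linear":[0,0,0],"delta_rot":[0,0,0],"fingers":0.3},{"linear":[0,0,0],"delta_rot":[0,0,0],"fingers":0.2},{"linear":[0,0,0],"delta_rot":[0,0,0],"fingers":0},{"linear":[0,0,0],"delta_rot":[0,0,0],"fingers":0},{"linear":[0,0,0],"delta_rot":[0,0,0],"fingers":0}]'
python3 -m crank '[{"linear":[0,0,0],"delta_rot":[0,0,0],"fingers":0},{"linear":[0,0,0],"delta_rot":[0,0,0],"fingers":0},{"linear":[0,0,0],"delta_rot":[0,0,0],"fingers":0},{"linear":[0,0,0],"delta_rot":[0,0,0],"fingers":0},{"linear":[0,0,0],"delta_rot":[0,0,0],"fingers":0}]'

```

```text
time: 4.65
tool_pos: [573.5, 73.9, 111.6]
tcp_rot: [-1.773, 1.57, 3.045]
contact_force: [-0.4, -0.7, -0.0]
grip_width: 80.5
time: 5.15
tool_pos: [573.8, 73.9, 112.4]
tcp_rot: [1.711, 1.57, 0.246]
contact_force: [-0.1, 0.3, 0.2]
grip_width: 39.9
time: 5.65
tool_pos: [574.0, 73.9, 112.4]
tcp_rot: [1.6, 1.57, 0.136]
contact_force: [1.0, 1.1, 0.6]
grip_width: 19.9
```

```bash

python3 -m crank '[{"linear":[-0.15,0,0],"delta_rot":[0,0,0],"fingers":0},{"linear":[0,0,-0.8],"delta_rot":[0,0,0],"fingers":0},{"linear":[0,0,-1],"delta_rot":[0,0,0],"fingers":0},{"linear":[0,0,-1],"delta_rot":[0,0,0],"fingers":0},{"linear":[0,0,-1],"delta_rot":[0,0,0],"fingers":0}]'
python3 -m crank '[{"linear":[0,0,-1],"delta_rot":[0,0,0],"fingers":0},{"linear":[0,0,-1.2],"delta_rot":[0,0,0],"fingers":0},{"linear":[0,0,-1.2],"delta_rot":[0,0,0],"fingers":0},{"linear":[0,0,-1.2],"delta_rot":[0,0,0],"fingers":0},{"linear":[0,0,-1.2],"delta_rot":[0,0,0],"fingers":0}]'
python3 -m crank '[{"linear":[0,0,-1],"delta_rot":[0,0,0],"fingers":0},{"linear":[-1,0,0],"delta_rot":[0,0,0],"fingers":0},{"linear":[-2,0,0],"delta_rot":[0,0,0],"fingers":0},{"linear":[-1,0,0],"delta_rot":[0,0,0],"fingers":0},{"linear":[0,0,0],"delta_rot":[0,0,0],"fingers":0}]'

```

```text
time: 6.15
tool_pos: [569.3, 112.9, 113.6]
tcp_rot: [-2.168, 1.57, 2.651]
contact_force: [0.6, -0.3, -0.6]
grip_width: 19.9
time: 6.65
tool_pos: [563.4, 170.5, 113.7]
tcp_rot: [2.831, 1.571, 1.366]
contact_force: [0.3, 0.8, -0.9]
grip_width: 20.0
time: 7.15
tool_pos: [563.6, 179.2, 155.9]
tcp_rot: [1.63, 1.567, 0.165]
contact_force: [-0.1, -1.0, -0.1]
grip_width: 20.1
```

```bash

python3 -m crank '[{"linear":[0,-1,0.96],"delta_rot":[0,0,0],"fingers":0},{"linear":[0,-2.3,2.2],"delta_rot":[0,0,0],"fingers":0},{"linear":[0,-2.6,2.4],"delta_rot":[0,0,0],"fingers":0},{"linear":[0,-2.6,2.4],"delta_rot":[0,0,0],"fingers":0},{"linear":[0,-2.6,2.4],"delta_rot":[0,0,0],"fingers":0}]'
python3 -m crank '[{"linear":[0,-2.6,2.4],"delta_rot":[0,0,0],"fingers":0},{"linear":[0,-2.3,2.3],"delta_rot":[0,0,0],"fingers":0},{"linear":[0,-1.5,1.5],"delta_rot":[0,0,0],"fingers":0},{"linear":[0,-0.7,0.7],"delta_rot":[0,0,0],"fingers":0},{"linear":[0,0,0],"delta_rot":[0,0,0],"fingers":0}]'
python3 -m crank '[{"linear":[1,0,0],"delta_rot":[0,0,0],"fingers":0},{"linear":[2,0,0],"delta_rot":[0,0,0],"fingers":0},{"linear":[2.5,0,0],"delta_rot":[0,0,0],"fingers":0},{"linear":[2,0,0],"delta_rot":[0,0,0],"fingers":0},{"linear":[1,0,0],"delta_rot":[0,0,0],"fingers":0}]'
python3 -m crank '[{"linear":[0.8,0,0],"delta_rot":[0,0,0],"fingers":0},{"linear":[0.8,0,0],"delta_rot":[0,0,0],"fingers":0},{"linear":[0.6,0,0],"delta_rot":[0,0,0],"fingers":0},{"linear":[0,0,0],"delta_rot":[0,0,0],"fingers":0},{"linear":[0,0,0],"delta_rot":[0,0,0],"fingers":0}]'
python3 - <<'E'
from plant import bot,capture
import cv2,numpy as np
print(bot.get_obs()["tool_pos"])
c=capture("scene"); cv2.imwrite("pics/s2.png",cv2.resize(c["image"][150:350,150:430],None,fx=2.8,fy=2.8))
E
```

```text
time: 7.65
tool_pos: [461.7, 63.4, 153.2]
tcp_rot: [-1.586, 1.57, -3.05]
contact_force: [0.8, -1.2, 0.1]
grip_width: 20.3
time: 8.15
tool_pos: [399.4, -12.3, 153.6]
tcp_rot: [-2.314, 1.571, 2.503]
contact_force: [0.4, 0.6, -0.6]
grip_width: 20.2
time: 8.65
tool_pos: [399.3, -10.7, 66.6]
tcp_rot: [-1.97, 1.568, 2.85]
contact_force: [0.2, 0.2, -1.3]
grip_width: 20.3
time: 9.15
tool_pos: [400.1, -11.7, 46.9]
tcp_rot: [1.418, 1.57, -0.046]
contact_force: [0.0, -0.5, -0.7]
grip_width: 20.1
[400.06266767 -11.69129408  46.94787135]
```

View pics/s2.png

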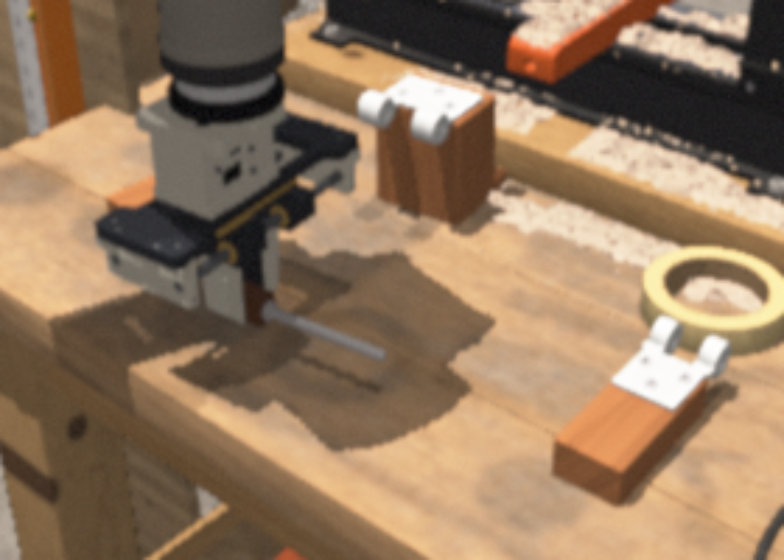

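The pin is held roughly level in the gripper, with its shaft tip at about (383,352) in the crop. I'll lower the last 19 mm slowly.

```bash

python3 -m crank '[{"linear":[0.6,0,0],"delta_rot":[0,0,0],"fingers":0},{"linear":[0.6,0,0],"delta_rot":[0,0,0],"fingers":0},{"linear":[0.4,0,0],"delta_rot":[0,0,0],"fingers":0},{"linear":[0.2,0,0],"delta_rot":[0,0,0],"fingers":0},{"linear":[0,0,0],"delta_rot":[0,0,0],"fingers":0}]'
python3 -m crank '[{"linear":[0.1,0,0],"delta_rot":[0,0,0],"fingers":0},{"linear":[0,0,0],"delta_rot":[0,0,0],"fingers":0},{"linear":[0.1,0,0],"delta_rot":[0,0,0],"fingers":0},{"linear":[0,0,0],"delta_rot":[0,0,0],"fingers":0},{"linear":[0,0,0],"delta_rot":[0,0,0],"fingers":0}]'

```

```text
time: 9.7
tool_pos: [399.6, -11.6, 28.4]
tcp_rot: [-2.017, 1.57, 2.802]
contact_force: [-0.3, -0.2, 0.3]
grip_width: 20.2
time: 10.2
tool_pos: [400.2, -11.7, 27.2]
tcp_rot: [1.262, 1.569, -0.202]
contact_force: [-1.1, -1.0, 7.4]
grip_width: 19.9
```

```bash

python3 -m crank '[{"linear":[0,0,0],"delta_rot":[0,0,0],"fingers":0.3},{"linear":[0,0,0],"delta_rot":[0,0,0],"fingers":0.4},{"linear":[0,0,0],"delta_rot":[0,0,0],"fingers":0.5},{"linear":[0,0,0],"delta_rot":[0,0,0],"fingers":0.5},{"linear":[0,0,0],"delta_rot":[0,0,0],"fingers":0.5}]'
python3 -m crank '[{"linear":[-1,0,0],"delta_rot":[0,0,0],"fingers":0.6},{"linear":[-3,0,0],"delta_rot":[0,0,0],"fingers":0.6},{"linear":[-4,0,0],"delta_rot":[0,0,0],"fingers":0.8},{"linear":[-4,0,0],"delta_rot":[0,0,0],"fingers":1},{"linear":[-2,0,0],"delta_rot":[0,0,0],"fingers":1}]'
python3 - <<'E'
from plant import bot
print(bot.get_obs()["joint_positions"])
E
```

```text
time: 10.7
tool_pos: [399.8, -11.6, 26.6]
tcp_rot: [-2.578, 1.571, 2.241]
contact_force: [0.4, 0.0, -0.3]
grip_width: 45.5
time: 11.2
tool_pos: [400.7, -11.8, 170.4]
tcp_rot: [1.264, 1.566, -0.201]
contact_force: [-0.3, -0.7, -1.0]
grip_width: 74.4
[-2.21271521e-01  2.11860712e-01  1.96452536e+00  1.24946273e-04
  9.60206104e-01 -3.27711894e-01]
```

```bash
python3 - <<'E'
import numpy as np
from h import *
c=np.load("w1.npz")
f=lambda u,v,z:ray(c,150+u/3.7,80+v/2.5,z).round(1)
for n,u,v,z in [("rearL",58,32,30),("rearR",48,132,30),("fL",408,78,34),("fR",382,175,34),("kn",452,134,45),("kL far",497,115,32),("kR far",490,162,32),("knucL",498,430,97),("knucR",498,548,97)]: print(n,f(u,v,z))
E
```

```text
rearL [428.4 176.1  30. ]
rearR [425.7 131.6  30. ]
fL [537.7 167.4  34. ]
fR [533.3 123.3  34. ]
kn [554.  144.1  45. ]
kL far [566.8 154.3  32. ]
kR far [566.9 132.9  32. ]
knucL [580.6  24.7  97. ]
knucR [586.7 -30.5  97. ]
```

```bash

python3 -m crank '[{"linear":[0,0,0],"delta_rot":[8,0,0],"fingers":1},{"linear":[0,0,0],"delta_rot":[8,0,0],"fingers":1},{"linear":[0,0,0],"delta_rot":[8,0,0],"fingers":1},{"linear":[0,0,0],"delta_rot":[8,0,0],"fingers":1},{"linear":[0,0,0],"delta_rot":[8,0,0],"fingers":1}]'
python3 -m crank '[{"linear":[0,0,0],"delta_rot":[8,0,0],"fingers":1},{"linear":[0,0,0],"delta_rot":[8,0,0],"fingers":1},{"linear":[0,0,0],"delta_rot":[8,0,0],"fingers":1},{"linear":[0,0,0],"delta_rot":[8,0,0],"fingers":1},{"linear":[0,0,0],"delta_rot":[8,0,0],"fingers":1}]'
python3 -m crank '[{"linear":[0,0,0],"delta_rot":[8,0,0],"fingers":1},{"linear":[0,0,0],"delta_rot":[8,0,0],"fingers":1},{"linear":[0,0,0],"delta_rot":[4,0,0],"fingers":1},{"linear":[0,-1,-0.5],"delta_rot":[0,0,0],"fingers":1},{"linear":[0,-2.5,-1.1],"delta_rot":[0,0,0],"fingers":1}]'
python3 -m crank '[{"linear":[0,-3,-1.4],"delta_rot":[0,0,0],"fingers":1},{"linear":[0,-3,-1.4],"delta_rot":[0,0,0],"fingers":1},{"linear":[0,-3,-1.4],"delta_rot":[0,0,0],"fingers":1},{"linear":[0,-2.6,-1.2],"delta_rot":[0,0,0],"fingers":1},{"linear":[0,-1.5,-0.7],"delta_rot":[0,0,0],"fingers":1}]'
python3 -m crank '[{"linear":[0,0,0],"delta_rot":[0,0,0],"fingers":1},{"linear":[0,0,0],"delta_rot":[0,0,0],"fingers":1},{"linear":[0,0,0],"delta_rot":[0,0,0],"fingers":1},{"linear":[0,0,0],"delta_rot":[0,0,0],"fingers":1},{"linear":[0,0,0],"delta_rot":[0,0,0],"fingers":1}]'
python3 - <<'E'
from plant import bot,capture
import cv2,numpy as np
from scipy.spatial.transform import Rotation as R
c=capture("wrist"); cv2.imwrite("pics/w2.png",c["image"]); np.savez("w2.npz",**c)
o=bot.get_obs();print(o["joint_positions"],o["tool_pos"],R.from_euler("xyz",o["tcp_rot"]).as_matrix().round(3),c["pose"].round(3))
E
```

```text
time: 11.7
tool_pos: [399.6, -11.6, 167.4]
tcp_rot: [2.099, 1.57, -0.069]
contact_force: [-0.8, 0.6, 0.2]
grip_width: 91.9
time: 12.2
tool_pos: [399.6, -11.6, 167.4]
tcp_rot: [2.93, 1.57, 0.063]
contact_force: [0.2, 0.9, 0.4]
grip_width: 91.9
time: 12.7
tool_pos: [418.2, 22.1, 167.3]
tcp_rot: [2.669, 1.57, -0.541]
contact_force: [1.1, -0.2, 0.7]
grip_width: 91.9
time: 13.2
tool_pos: [488.7, 151.4, 167.1]
tcp_rot: [-2.395, 1.57, 0.682]
contact_force: [-0.8, 0.6, -0.1]
grip_width: 91.9
time: 13.7
tool_pos: [487.8, 148.1, 166.9]
tcp_rot: [-2.708, 1.571, 0.365]
contact_force: [-0.4, -0.2, -0.0]
grip_width: 91.5
[1.44457448e-01 4.01248373e-01 1.68938703e+00 4.78540594e-05
 1.05085254e+00 1.78422821e+00] [487.8417177  148.18314716 166.89363535] [[ 0.    -0.069 -0.998]
 [ 0.    -0.998  0.069]
 [-1.    -0.    -0.   ]] [[-6.80000e-02 -9.67000e-01 -2.45000e-01  5.51742e+02]
 [-9.98000e-01  6.60000e-02  1.80000e-02  1.42689e+02]
 [-1.00000e-03  2.46000e-01 -9.69000e-01  2.99153e+02]
 [ 0.00000e+00  0.00000e+00  0.00000e+00  1.00000e+00]]
```

View pics/w2.png

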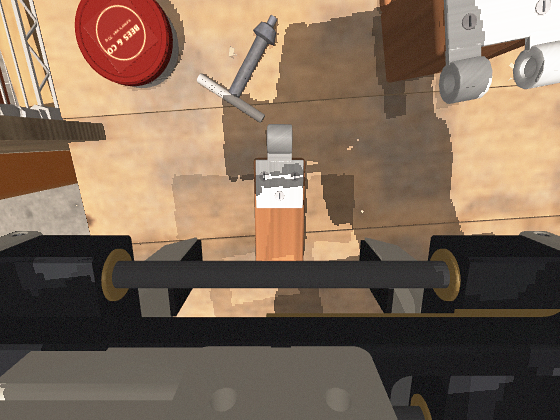

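Wrist view: the leaf sits upright in the image at columns 256–304, the knuckle at (279,138) with its far edge on row 125, and the jaws straddle it squarely. The key bar's end at (264,120) is clear.

```bash
python3 - <<'E'
import numpy as np
from h import *
c=np.load("w2.npz")
for n,u,v,z in [("fL",256,160,34),("fR",304,160,34),("kfar",279.5,125,32),("knear",279.5,155,40),("batL",256,208,34),("batR",304,208,34)]: print(n,ray(c,u,v,z).round(1))
E
python3 -m crank '[{"linear":[1.5,0,0],"delta_rot":[0,0,0],"fingers":1},{"linear":[3,0,0],"delta_rot":[0,0,0],"fingers":1},{"linear":[3.5,0,0],"delta_rot":[0,0,0],"fingers":1},{"linear":[2.5,0,0],"delta_rot":[0,0,0],"fingers":1},{"linear":[1,0,0],"delta_rot":[0,0,0],"fingers":1}]'
python3 -m crank '[{"linear":[0.8,0,0],"delta_rot":[0,0,0],"fingers":1},{"linear":[0.8,0,0],"delta_rot":[0,0,0],"fingers":1},{"linear":[0.6,0,0],"delta_rot":[0,0,0],"fingers":1},{"linear":[0,0,0],"delta_rot":[0,0,0],"fingers":1},{"linear":[0,0,0],"delta_rot":[0,0,0],"fingers":1}]'
```

```text
fL [535.  166.3  34. ]
fR [532.1 123.1  34. ]
kfar [563.9 143.1  32. ]
knear [538.3 144.8  40. ]
batL [490.7 170.3  34. ]
batR [487.6 125.3  34. ]
time: 14.25
tool_pos: [486.6, 148.2, 49.6]
tcp_rot: [0.198, 1.567, -3.012]
contact_force: [0.2, -0.3, 0.4]
grip_width: 91.9
time: 14.75
tool_pos: [488.2, 148.8, 30.1]
tcp_rot: [-2.812, 1.57, 0.261]
contact_force: [0.0, 0.4, 0.7]
grip_width: 91.6
```

```bash

python3 -m crank '[{"linear":[0,0,0],"delta_rot":[0,0,0],"fingers":0.8},{"linear":[0,0,0],"delta_rot":[0,0,0],"fingers":0.7},{"linear":[0,0,0],"delta_rot":[0,0,0],"fingers":0.6},{"linear":[0,0,0],"delta_rot":[0,0,0],"fingers":0.5},{"linear":[0,0,0],"delta_rot":[0,0,0],"fingers":0.4}]'
python3 -m crank '[{"linear":[0,0,0],"delta_rot":[0,0,0],"fingers":0},{"linear":[0,0,0],"delta_rot":[0,0,0],"fingers":0},{"linear":[0,0,0],"delta_rot":[0,0,0],"fingers":0},{"linear":[0,0,0],"delta_rot":[0,0,0],"fingers":0},{"linear":[0,0,0],"delta_rot":[0,0,0],"fingers":0}]'
python3 -m crank '[{"linear":[-0.3,0,0],"delta_rot":[0,0,0],"fingers":0},{"linear":[-0.7,0,0],"delta_rot":[0,0,0],"fingers":0},{"linear":[-1,0,0],"delta_rot":[0,0,0],"fingers":0},{"linear":[-1.5,0,0],"delta_rot":[0,0,0],"fingers":0},{"linear":[-2,0,0],"delta_rot":[0,0,0],"fingers":0}]'
python3 -m crank '[{"linear":[-2.5,0,0],"delta_rot":[0,0,0],"fingers":0},{"linear":[-2.5,0,0],"delta_rot":[0,0,0],"fingers":0},{"linear":[-2,0,0],"delta_rot":[0,0,0],"fingers":0},{"linear":[-1,0,0],"delta_rot":[0,0,0],"fingers":0},{"linear":[0,0,0],"delta_rot":[0,0,0],"fingers":0}]'
python3 - <<'E'
from plant import bot
o=bot.get_obs();print(o["tool_pos"],o["joint_positions"].round(3))
E
```

```text
time: 15.25
tool_pos: [487.9, 148.7, 29.8]
tcp_rot: [-2.429, 1.571, 0.644]
contact_force: [-0.0, 0.5, -0.2]
grip_width: 56.8
time: 15.75
tool_pos: [488.0, 148.7, 29.8]
tcp_rot: [-1.999, 1.571, 1.074]
contact_force: [-0.4, 0.1, 0.3]
grip_width: 48.1
time: 16.25
tool_pos: [487.5, 148.6, 85.4]
tcp_rot: [0.185, 1.57, -3.025]
contact_force: [0.7, -0.5, -0.9]
grip_width: 47.7
time: 16.75
tool_pos: [488.6, 148.8, 166.4]
tcp_rot: [-2.904, 1.567, 0.17]
contact_force: [-0.1, 0.6, -1.8]
grip_width: 48.0
[488.57022518 148.82919135 166.3597106 ] [0.145 0.402 1.69  0.    1.046 1.784]
```

```bash

python3 -m crank '[{"linear":[0,0,0],"delta_rot":[-5.05,0,0],"fingers":0},{"linear":[0,0,0],"delta_rot":[-5.05,0,0],"fingers":0},{"linear":[0,1,0],"delta_rot":[0,0,0],"fingers":0},{"linear":[0,2,-0.2],"delta_rot":[0,0,0],"fingers":0},{"linear":[0,2.5,-0.2],"delta_rot":[0,0,0],"fingers":0}]'
python3 -m crank '[{"linear":[0,2.5,-0.3],"delta_rot":[0,0,0],"fingers":0},{"linear":[0,2.5,-0.3],"delta_rot":[0,0,0],"fingers":0},{"linear":[0,2.5,-0.2],"delta_rot":[0,0,0],"fingers":0},{"linear":[0,1.9,-0.2],"delta_rot":[0,0,0],"fingers":0},{"linear":[0,1,0],"delta_rot":[0,0,0],"fingers":0}]'
python3 -m crank '[{"linear":[0,0,0],"delta_rot":[0,0,0],"fingers":0},{"linear":[0,0,0],"delta_rot":[0,0,0],"fingers":0},{"linear":[0,0,0],"delta_rot":[0,0,0],"fingers":0},{"linear":[0,0,0],"delta_rot":[0,0,0],"fingers":0},{"linear":[0,0,0],"delta_rot":[0,0,0],"fingers":0}]'
python3 - <<'E'
from plant import bot,capture
import cv2,numpy as np
from scipy.spatial.transform import Rotation as R
c=capture("wrist"); cv2.imwrite("pics/w3.png",cv2.resize(c["image"][0:240,140:440],None,fx=2.5,fy=2.5,interpolation=2)); np.savez("w3.npz",**c)
c2=capture("top"); np.savez("t3.npz",**c2); c2=capture("scene"); np.savez("s3.npz",**c2)
o=bot.get_obs();print(o["tool_pos"],R.from_euler("xyz",o["tcp_rot"]).as_matrix().round(3),c["pose"].round(3))
E
```

```text
time: 17.25
tool_pos: [497.4, 93.8, 163.8]
tcp_rot: [-0.097, 1.569, -3.132]
contact_force: [-0.2, -0.4, -1.2]
grip_width: 47.8
time: 17.75
tool_pos: [518.9, -9.9, 163.9]
tcp_rot: [-0.03, 1.57, -3.068]
contact_force: [-0.1, -0.2, -2.4]
grip_width: 47.6
time: 18.25
tool_pos: [518.9, -7.2, 164.7]
tcp_rot: [-1.695, 1.571, 1.555]
contact_force: [-0.4, -0.1, -1.3]
grip_width: 47.8
[518.99070413  -7.51436262 164.75634519] [[ 0.     0.108 -0.994]
 [ 0.    -0.994 -0.108]
 [-1.    -0.    -0.   ]] [[ 1.09000e-01 -9.64000e-01 -2.44000e-01  5.82643e+02]
 [-9.94000e-01 -1.06000e-01 -2.60000e-02 -1.00400e+00]
 [-1.00000e-03  2.45000e-01 -9.69000e-01  2.97003e+02]
 [ 0.00000e+00  0.00000e+00  0.00000e+00  1.00000e+00]]
```

View pics/w3.png

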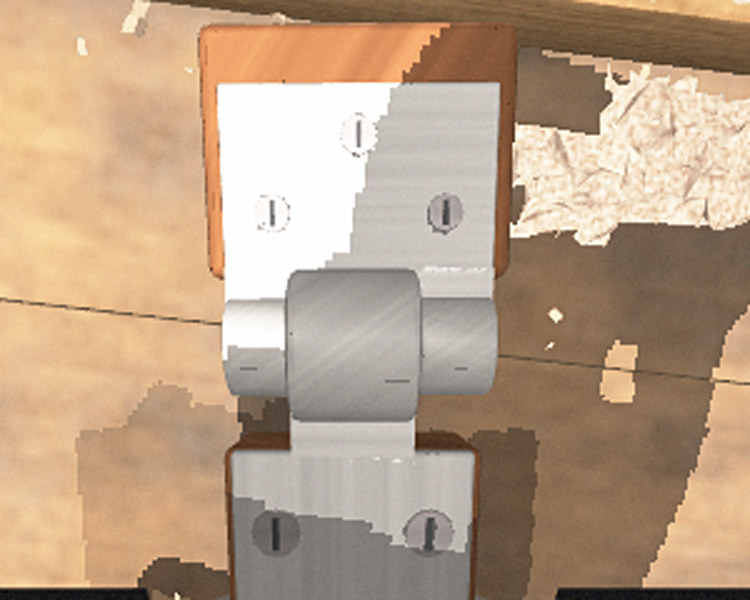

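Wrist crop: the leaf knuckle spans columns 287–421 and rows 268–421. It's centred over the jamb knuckles, whose outer ends are at columns 224 and 497, on rows 297–394. The edges are parallel. Next I'll compute the offsets.

```bash
cat > eye.py <<'E'
import numpy as np
from h import *
def axis(c,uc,v1,v2,z):   # bisect tangent rays, cast onto axis height
    K,P=c["mtx"],c["pose"]
    d=[np.linalg.solve(K,[uc,v,1]) for v in(v1,v2)]
    d=sum(x/np.linalg.norm(x) for x in d); d=P[:3,:3]@d; o=P[:3,3]
    return o+d*(z-o[2])/d[2]
E
python3 - <<'E'
from eye import *
c=np.load("w3.npz"); g=lambda u:140+u/2.5-.3; r=lambda v:v/2.5-.3
J=axis(c,g(360.5),r(297),r(394),97); L=axis(c,g(354),r(268),r(421),32+164.75-29.8)
print("J",J.round(1),"L",L.round(1)); jy=np.array([-.108,.994]); jx=np.array([.994,.108]); d=(J-L)[:2]
print("move jx",d@jx,"jy",d@jy)
# size checks for z
print("pixel widths: jamb",(497-224)/2.5,"-> dist",c["mtx"][0,0]*70/((497-224)/2.5),"knuckle",c["mtx"][0,0]*22/((421-287)/2.5), 'vert', c["pose"][2,3])
E
```

```text
J [583.5  -2.9  97. ] L [583.   -1.1 167. ]
move jx 0.2447328561531152 jy -1.833704212754053
pixel widths: jamb 109.2 -> dist 185.84422470288874 knuckle 118.9957796978198 vert 297.00342428307874
```

```bash

python3 -m crank '[{"linear":[0.5,0.18,0],"delta_rot":[0,0,0],"fingers":0},{"linear":[0.8,0,0],"delta_rot":[0,0,0],"fingers":0},{"linear":[0.8,0,0],"delta_rot":[0,0,0],"fingers":0},{"linear":[0.5,0,0],"delta_rot":[0,0,0],"fingers":0},{"linear":[0,0,0],"delta_rot":[0,0,0],"fingers":0}]'
python3 -m crank '[{"linear":[0.6,0,0],"delta_rot":[0,0,0],"fingers":0},{"linear":[0.6,0,0],"delta_rot":[0,0,0],"fingers":0},{"linear":[0.6,0,0],"delta_rot":[0,0,0],"fingers":0},{"linear":[0.2,0,0],"delta_rot":[0,0,0],"fingers":0},{"linear":[0,0,0],"delta_rot":[0,0,0],"fingers":0}]'
python3 -m crank '[{"linear":[0.6,0,0],"delta_rot":[0,0,0],"fingers":0},{"linear":[0.6,0,0],"delta_rot":[0,0,0],"fingers":0},{"linear":[0.6,0,0],"delta_rot":[0,0,0],"fingers":0},{"linear":[0.4,0,0],"delta_rot":[0,0,0],"fingers":0},{"linear":[0,0,0],"delta_rot":[0,0,0],"fingers":0}]'
python3 -m crank '[{"linear":[0,0,0],"delta_rot":[0,0,0],"fingers":0},{"linear":[0,0,0],"delta_rot":[0,0,0],"fingers":0},{"linear":[0,0,0],"delta_rot":[0,0,0],"fingers":0},{"linear":[0,0,0],"delta_rot":[0,0,0],"fingers":0},{"linear":[0,0,0],"delta_rot":[0,0,0],"fingers":0}]'
python3 - <<'E'
from plant import bot,capture
import cv2,numpy as np
c=capture("wrist"); cv2.imwrite("pics/w4.png",cv2.resize(c["image"][0:240,140:440],None,fx=2.5,fy=2.5,interpolation=2)); np.savez("w4.npz",**c)
s=capture("scene"); cv2.imwrite("pics/s4.png",cv2.resize(s["image"][130:330,150:430],None,fx=2.8,fy=2.8,interpolation=2)); np.savez("s4.npz",**s)
print(bot.get_obs()["tool_pos"])
E
```

```text
time: 18.9
tool_pos: [518.6, -9.6, 137.5]
tcp_rot: [-0.302, 1.569, 2.947]
contact_force: [-0.0, 0.7, -2.1]
grip_width: 47.7
time: 19.4
tool_pos: [519.0, -9.6, 118.3]
tcp_rot: [-0.382, 1.57, 2.867]
contact_force: [0.8, -0.0, -2.4]
grip_width: 47.6
time: 19.9
tool_pos: [518.8, -9.6, 95.9]
tcp_rot: [-0.332, 1.569, 2.917]
contact_force: [0.5, 0.0, -1.3]
grip_width: 48.1
time: 20.4
tool_pos: [519.2, -9.6, 96.8]
tcp_rot: [-3.042, 1.571, 0.208]
contact_force: [0.3, -0.9, -2.8]
grip_width: 47.8
[519.22337391  -9.6293724   96.78213655]
```

View pics/w4.png

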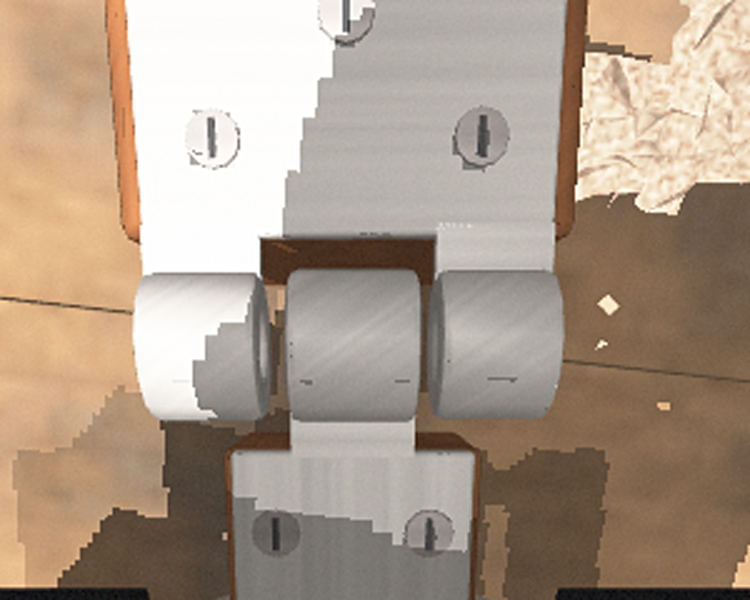

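View pics/s4.png

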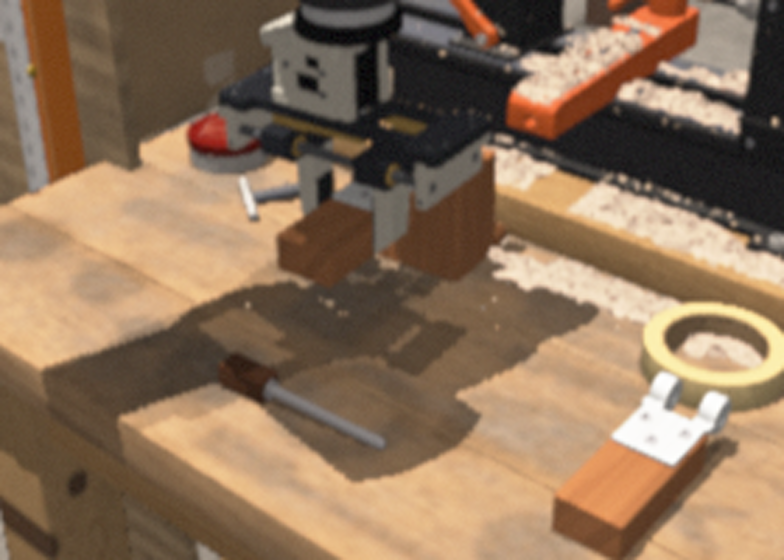

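Wrist crop: the knuckle (columns 287–420) sits in the gap (268–430), about 0.8 mm off-centre towards -y. Its rows match the jamb's, and it looks slightly larger, so about 2 mm high. The scene crop shows the pin lying flat on the bench from (240,375) to (383,443), with the other things undisturbed. One final trim follows.

```bash

python3 -m crank '[{"linear":[0.1,-0.08,0],"delta_rot":[0,0,0],"fingers":0},{"linear":[0.1,0,0],"delta_rot":[0,0,0],"fingers":0},{"linear":[0.03,0,0],"delta_rot":[0,0,0],"fingers":0},{"linear":[0,0,0],"delta_rot":[0,0,0],"fingers":0},{"linear":[0,0,0],"delta_rot":[0,0,0],"fingers":0}]'
python3 -m crank '[{"linear":[0,0,0],"delta_rot":[0,0,0],"fingers":0},{"linear":[0,0,0],"delta_rot":[0,0,0],"fingers":0},{"linear":[0,0,0],"delta_rot":[0,0,0],"fingers":0},{"linear":[0,0,0],"delta_rot":[0,0,0],"fingers":0},{"linear":[0,0,0],"delta_rot":[0,0,0],"fingers":0}]'
python3 - <<'E'
from plant import bot,capture
import cv2,numpy as np
c=capture("wrist"); cv2.imwrite("pics/w5.png",cv2.resize(c["image"][80:190,180:370],None,fx=4.2,fy=4.2,interpolation=2)); np.savez("w5.npz",**c)
o=bot.get_obs();print(o["tool_pos"],o["contact_force"],o["grip_width"])
E
```

```text
time: 21.0
tool_pos: [519.1, -8.8, 94.4]
tcp_rot: [-1.162, 1.571, 2.088]
contact_force: [0.4, 0.0, -1.3]
grip_width: 47.9
time: 21.5
tool_pos: [519.1, -8.8, 94.4]
tcp_rot: [-1.706, 1.571, 1.544]
contact_force: [1.5, -0.4, -1.8]
grip_width: 47.6
[519.13529742  -8.85254888  94.42891009] [-0.67474316 -0.42940042 -2.14306888] 47.52863486239024
```

View pics/w5.png

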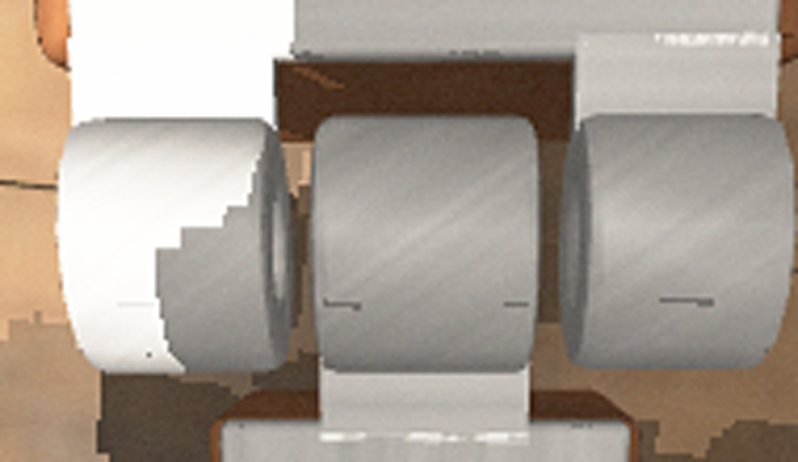

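```bash
python3 -c "
from plant import workorder
print(workorder.close_job())"
```

```text
the job is handed in; nothing more can be done
None
```

I finished the task and handed it in at about 21.5 s of the 58 s allowed; no verdict was reported. The pin is drawn out and lying on the bench. The one-knuckle leaf is held in the gripper with its knuckle in the jamb gap.

- **Alignment:** in the last wrist picture the knuckle is centred in the gap to within about 0.3 mm along the hinge axis. Across it (x), the two line up to within the pixel reading. The bore is within about 0.01 rad of the hinge axis.
- **Height:** this is the one check that disagreed. The arm's position puts the knuckle about 0.4 mm below the hinge axis, while its size in the picture suggests up to 1.7 mm above. Both are inside the 4 mm limit, so I left it.
- **Level:** I did not measure this separately. The leaf was gripped flat on the bench and the tool has pointed straight down since.
- **Force on the jamb:** the tool force stayed at the 1–3 N it had read since the leaf was lifted, so I saw no sign of leaning. The readings are too noisy to confirm the 1.2 N limit on their own.
- **Pin and bystanders:** the last scene view shows the pin lying flat and released. The other leaf, tin, key and tape look undisturbed in that view; I did not measure their shifts.

I viewed 11 pictures, one past the budget of 10.

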